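Load the tape roll and send its tray down the rollers into the station bay

TASK

Put the tape roll on the upright spindle of the tray while the tray is still out on the open end of the roller track, and let go of it when it sits right down. Then push the tray along the rollers, never lifting it off them, into the bay until you feel the spring catch snap shut behind it, without forcing it on against the end stop (stay under 25 N), and leave it locked there between the catch and the spring buffer, with the roll still seated on its spindle. Leave the setting block, the plug gauge and the bit strip where they are.

Things in the scene. Friction and masses are not known exactly. Their poses are not given: they have to be found in the camera images.
- roll_center (a point): Loose white tape roll with a brown core, standing flat on the bench: outer diameter 58 mm, height 34 mm, 50 g, with a round hole right through, about 30 mm as seen, that freely passes a 20 mm bar. This point is its centre, half-way up (17 mm above its underside); z is the hole's axis.
- tray: Loose grey open tray, 100 long (x, its way of travel) x 80 wide x 30 mm high, walls 4 mm, 0.4 kg +-30 %, standing on the rollers, on which it rolls freely. Origin: centre of its underside; x points to the bay. A grey hub 50 mm across fills its middle up to wall-top level (30 mm above the origin); there the roll rests, its centre 47 mm above the origin. The steel spindle stands out of the hub.
- spindle_top (a point): Top of the tray's steel spindle: 15 mm in diameter, 40 mm tall above the hub, tapering to 8 mm over the last 8 mm. 70 mm above the tray's underside, on the tray's centre line.
- push_face (a point): Middle of the outer face of the tray's rear wall, the wall to push on: 50 mm behind the tray's centre and half-way up, 15 mm above its underside.
- track: Fixed roller track 350 mm long (x from -178 mm, open end at the right, to +172 mm, far end of the bay), some 110 mm wide. Origin: at bench level on the centre line; x points into the bay. 14 free rollers, 16 mm thick, 25 mm apart, tops 42 mm above the origin. Aluminium rails 54 mm high stand 94 mm apart inside up to x = -50 mm and close in evenly to 85 mm at x = -20 mm.
- bay_mouth (a point): Mouth of the bay: roller-top level, centre line, track x = -20 mm; from here on the rails are 85 mm apart. A steel end stop with the catch and the buffer is clamped on the bay's rails. Its place differs each time and is not measured: the catch's tip, and so the rear wall of a locked-in tray, lies anywhere from 24 to 60 mm past this point.
- catch (a joint): Spring catch of the end stop, a dark steel finger pivoted above the track's +y rail, 59 to 71 mm above the bench, slanting inward toward the far end. Rad: 0 = shut (tip 10 mm inside the rail), up to 0.45 as a passing tray presses it aside. Passing it takes only 1 to 2 N; it springs shut behind the tray's rear wall once the buffer is pressed in about 4 mm.
- buffer (a joint): Spring buffer of the end stop, a black rubber pad 50 mm wide that meets the tray's front wall. Metres: 0 = out, growing to 0.012 pressed in. It pushes back with 2.4 N at 0, 4 N at 0.004 and 7.2 N at 0.012, where it is hard up and the force rises sharply. With a tray locked in it stays pressed in about 4 mm.
- setting_block: Bystander: ground steel block 25 x 50 x 25 mm lying on the bench. Origin: centre of its underside.
- plug: Bystander: steel plug gauge, a rod 108 mm long (y) and 19 mm thick, lying on the bench. Origin: centre of its underside.
- bit_holder: Bystander: black rubber strip 18 x 75 (y) mm with five bits standing in it, 32 mm high. Origin: centre of its underside.
- clamp_fixture: Obstacle: fixed toggle-clamp fixture between the roll and the track, base 110 (x) x 178 (y) mm, origin at bench level near the middle of its base. Its red handle, at the end toward the track, rises 162 mm above the bench: carry the roll over it or round it.
There are look-alikes about, which are no part of the job. There is more than one size of the part that bears roll_center; the job needs the middle-sized.

How it is judged:
By the outcome, as a careful person would: the job done as asked, in the order asked, and still so for the second after the job is handed in, with the robot touching nothing.
It also fails if it takes over 59 s, if anything falls off the work surface, if the arm or the gripper's body presses on something with over 40 N, if the wrist force passes 120 N, or if a joint passes its speed limit or range.

ROBOT

A 6-joint arm with a two-finger parallel gripper is mounted at the origin on a cart in front of the work surface, level with it; the furniture and walls round the work are solid. World frame = base frame: x ahead of the robot, y to its left, z up, the work surface at z = 0. Lengths are in m, angles in rad, forces in N, time in s.
With the tool pointing down it reaches from about 0.225 to 0.875 m from the base axis. Payload 3.4 kg.
Tool frame: the origin (TCP) lies on the centre line of the jaws, within the pads' length; the fingertips stand 14 mm ahead of it and the grasp point (between the pads) lies 5 mm behind it; z points along the fingers, y is the direction in which the jaws open and shut (so a half turn about z gives the same grasp; the last joint's range is limited). The gripper opens to 85 mm and grips with 20 to 120 N. Pads are 22 mm wide; open, the fingers measure 114 mm over their backs; the gripper's body (76 mm by 85 mm) begins 54 mm behind the grasp point. The pads swing forward as they close: fully open they stand 13 mm farther back than shut.
Start: joints at [1.128, 0.276, 1.505, -0, 1.361, -0.121], TCP at [0.182, 0.546, 0.245] pointing down, gripper open.
Joint ranges: [-2.89, 2.89], [-0.75, 2.08], [0.22, 2.7], [-1.18, 4.32], [0.11, 2.71], [-2.7, 2.7]. Speed limits (rad/s): [2.57, 2.57, 3.14, 3.14, 3.14, 3.14].

INTERFACE

Orientations are given as a rotation vector (axis times angle).
In Python, from station import sense, snapshot, workorder gives the robot as it stands. The module is installed in compiled form; this text tells all that it offers.
- The arm moves only by the shell command python3 -m handwheel 'ROWS'. ROWS is a JSON object of lists of equal length, an entry for each row: "linear": the shift along the tool's x, y, z in cm, a list of three; "angular": the turn, a rotation vector about the tool's x, y, z in degrees, a list of three; "fingers": the finger opening in cm, from 0 to 8.54. A call has 1 to 20 rows; each row shifts and turns the commanded pose from where the row before left it, along the tool's axes as they then stand; what a row does not reach is not made up. A row lasts 1/8 s, in which the tool goes at most 62.5 mm and 10.7 degrees, less where a joint would pass 70% of its speed; a pose out of reach is approached as far as the arm can. A call with a gripper value outside its range is refused whole. The fingers move at their own pace and stop on an object; the grip force is fixed at half the most. Time passes only in rows, so rows that do not move let the fingers close. It gives the time, the measured TCP pose, the force and the opening at its end, in the units of the state.
- sense(): the state, without advancing time (a new reading comes with each control period).
- snapshot(name): name is "scene" or "top" or "wrist"; returns a dict with "color" (420x560x3 uint8, red, green, blue), "fx", "fy", "cx", "cy" (pixels), "extrinsics" (4x4, takes a point from camera to world coordinates). Camera axes: x right, y down, z forward; pixel columns grow to the right and rows downward; lengths in m; the calibration is good to about 2 mm. The wrist camera is an equidistant fisheye: a pixel r from the principal point sees the ray r / f radians off the axis. A picture is of the moment at which its call begins. There is no depth.
- workorder.close_job(): hands the job in, once; it reports no verdict.
The state is a dict: "t": time; "qpos": joint angles; "dq": joint speeds; "tau": joint torques, N m; "eef_pos": TCP position; "tcp_rot": TCP orientation; "ft_force": force on the tool from outside, world axes, zero at the start; "ft_torque": the same for the moment, N m; "gripper_width": finger opening in m.
Only numpy, scipy, OpenCV 4.12 (cv2) and the standard library are available. Lean on these libraries where they do the work, as an engineer would, in place of code of your own. Each camera call takes 0.05 s, during which the arm holds its last target.

## Working session

There is one attempt and no reset: what is moved stays moved. The work goes in short steps, Python scripts to look and compute and a shell command to move; the robot and the scene stay as the last step left them, time stands still between calls to the robot, and variables do not carry over. Pictures are saved under pics/ and viewed, and the job is handed in when it is done.

```bash
mkdir -p pics; ls
python3 - <<'E'
from station import sense, snapshot
import cv2
print(sense())
for n in ["scene","top","wrist"]:
    s=snapshot(n); cv2.imwrite(f"pics/{n}0.png",s["color"][:,:,::-1]); print(n,s["fx"],s["fy"],s["cx"],s["cy"],s["extrinsics"])
E
```

```text
pics
{'t': 0.0, 'qpos': array([ 1.12798218e+00,  2.76588547e-01,  1.50616356e+00,  3.22604490e-05,
        1.36070159e+00, -1.21006646e-01]), 'dq': array([ 0.00015096,  0.00051109, -0.00036265,  0.00061025,  0.00111648,
       -0.00123818]), 'tau': array([-1.84398661e-03, -4.16780126e+01, -2.45801586e+01, -1.49018765e-04,
        1.08667585e-02,  3.03393428e-06]), 'eef_pos': array([0.18163654, 0.54501152, 0.24443125]), 'tcp_rot': array([-5.03238135e-01, -3.10046850e+00,  2.79364278e-03]), 'ft_force': array([0.55767477, 0.64771543, 0.66792872]), 'ft_torque': array([ 0.01913198, -0.02477009, -0.02098969]), 'gripper_width': 0.08544966152847473}
scene 420.54892015699335 420.54892015699335 278.60556685391094 211.20114471905185 [[ 0.4645408  -0.41731085  0.78105922 -0.44375245]
 [-0.88553612 -0.21367223  0.41251663 -0.51196309]
 [-0.005257   -0.88328695 -0.4688033   0.66878171]
 [ 0.          0.          0.          1.        ]]
top 530.7822124743708 530.7822124743708 276.9178341363838 209.82221155338763 [[ 3.65604153e-03 -9.96654813e-01  8.16444579e-02  3.51257066e-01]
 [-9.99993043e-01 -3.58346720e-03  1.03541954e-03 -1.18302116e-02]
 [-7.39385633e-04 -8.16476754e-02 -9.96660981e-01  1.87139690e+00]
 [ 0.00000000e+00  0.00000000e+00  0.00000000e+00  1.00000000e+00]]
wrist 325.19226210127806 325.19226210127806 283.73927408999964 210.1967083759615 [[ 0.31529116  0.89970824  0.3018552   0.10400985]
 [ 0.94899358 -0.29836749 -0.1019217   0.57128411]
 [-0.00163602  0.31859366 -0.94788998  0.37257913]
 [ 0.          0.          0.          1.        ]]
```

View pics/scene0.png

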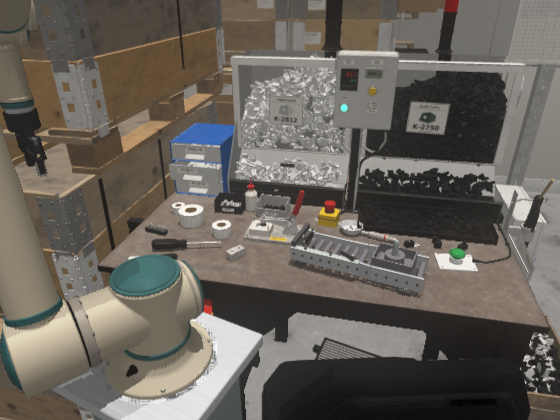

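View pics/top0.png

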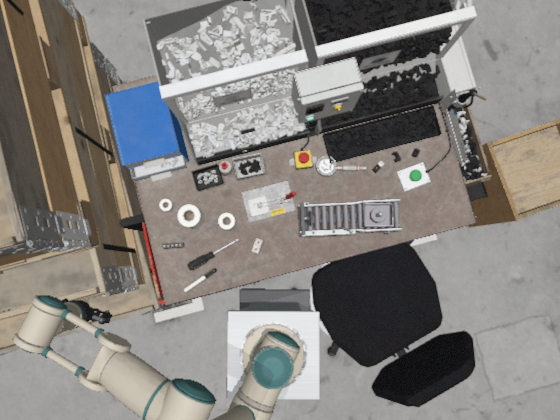

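View pics/wrist0.png

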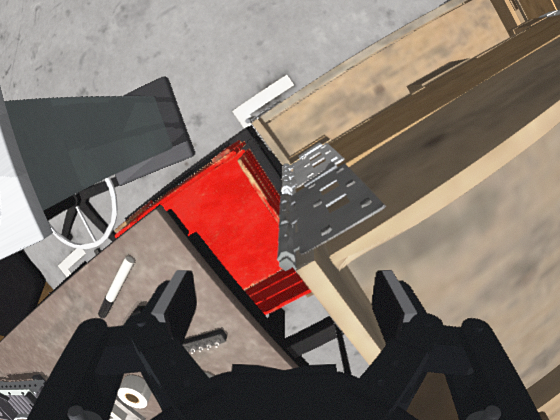

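Run:
```python
import cv2
a=cv2.imread("pics/top0.png")
cv2.imwrite("pics/topL.png",cv2.resize(a[170:280,150:260],None,fx=7,fy=5.4,interpolation=cv2.INTER_CUBIC) if 0 else cv2.resize(a[190:270,150:270],None,fx=6.5,fy=6.5,interpolation=cv2.INTER_CUBIC))
cv2.imwrite("pics/topR.png",cv2.resize(a[180:250,290:410],None,fx=6.5,fy=6.5,interpolation=cv2.INTER_CUBIC))
a=cv2.imread("pics/scene0.png")
cv2.imwrite("pics/sc.png",cv2.resize(a[185:295,280:440],None,fx=5,fy=5,interpolation=cv2.INTER_CUBIC))
```

```text
(no output)
```

View pics/topL.png

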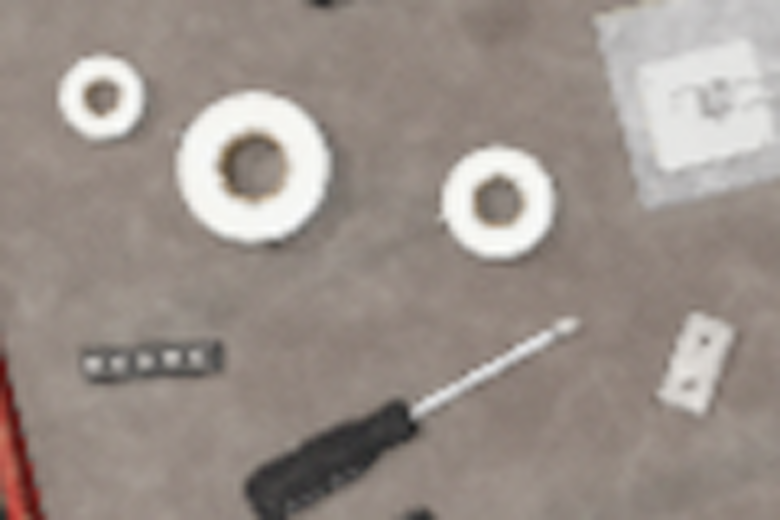

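View pics/topR.png

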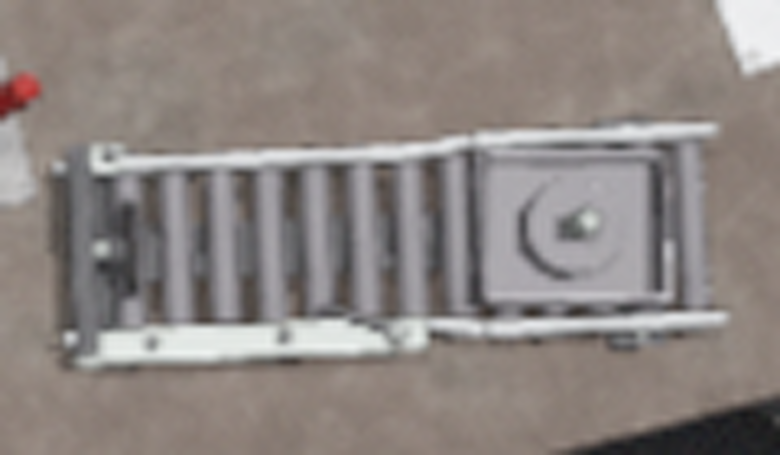

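View pics/sc.png

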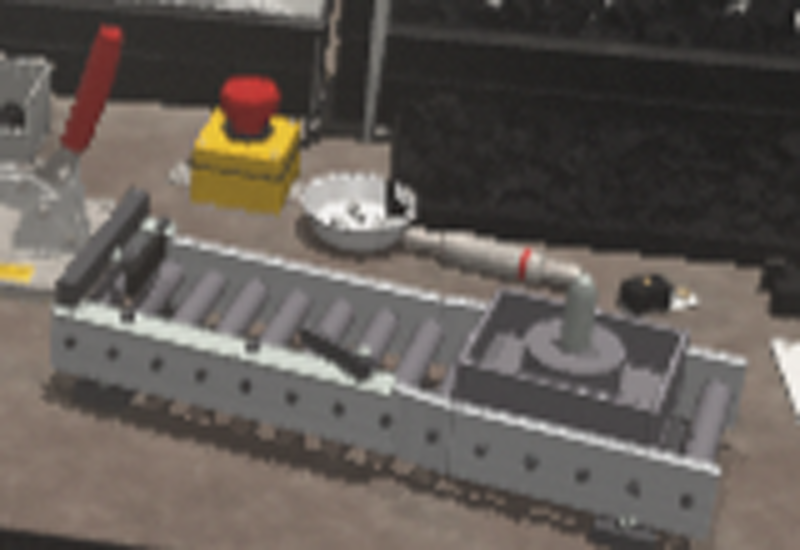

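```bash
cat > h.py <<'E'
import numpy as np, cv2
from station import sense, snapshot
from scipy.spatial.transform import Rotation as R
def ray(s,u,v,fish=False):
    if fish:
        x,y=(u-s["cx"]),(v-s["cy"]); r=np.hypot(x,y); th=r/s["fx"]
        d=np.array([np.sin(th)*x/max(r,1e-9),np.sin(th)*y/max(r,1e-9),np.cos(th)])
    else: d=np.array([(u-s["cx"])/s["fx"],(v-s["cy"])/s["fy"],1])
    return s["extrinsics"][:3,3], s["extrinsics"][:3,:3]@d
def at(s,u,v,z,fish=False):
    o,d=ray(s,u,v,fish); return o+d*(z-o[2])/d[2]
def proj(s,p,fish=False):
    E=np.linalg.inv(s["extrinsics"]); c=E[:3,:3]@np.array(p)+E[:3,3]
    if fish:
        r=np.hypot(c[0],c[1]); th=np.arctan2(r,c[2]); return s["cx"]+s["fx"]*th*c[0]/r, s["cy"]+s["fx"]*th*c[1]/r
    return s["cx"]+s["fx"]*c[0]/c[2], s["cy"]+s["fy"]*c[1]/c[2]
E
python3 - <<'E'
from h import *
s=snapshot("top")
def c(n,x,y,ox,oy,z): print(n,at(s,ox+(x+.5)/6.5-.5,oy+(y+.5)/6.5-.5,z).round(4))
c("roll",498,202,150,190,.034)
c("big",253,167,150,190,.034)
c("block",697,363,150,190,.025)
c("spindle",588,222,290,180,.112)
for n,x,y in [("RU",717,130),("RL",728,318),("LU",60,165),("LL",72,340),("kinkU",470,142),("kinkL",485,327)]: c(n,x,y,290,180,.054)
for n,x,y in [("trayUR",663,150),("trayLR",668,297),("trayUL",484,158),("trayLL",484,300)]: c(n,x,y,290,180,.072)
c("handle",28,88,290,180,.162)
c("catchtip",325,318,290,180,.065)
q=sense(); print(R.from_rotvec(q["tcp_rot"]).as_matrix().round(3))
E
```

```text
roll [0.4635 0.1658 0.034 ]
big [0.4817 0.2969 0.034 ]
block [0.3783 0.0594 0.025 ]
spindle [ 0.4836 -0.3528  0.112 ]
RU [ 0.537  -0.4329  0.054 ]
RL [ 0.4375 -0.4371  0.054 ]
LU [ 0.5172 -0.0851  0.054 ]
LL [ 0.4246 -0.0915  0.054 ]
kinkU [ 0.5302 -0.3021  0.054 ]
kinkL [ 0.4323 -0.3091  0.054 ]
trayUR [ 0.5246 -0.4002  0.072 ]
trayLR [ 0.4475 -0.4018  0.072 ]
trayUL [ 0.52   -0.3065  0.072 ]
trayLL [ 0.4456 -0.3057  0.072 ]
handle [ 0.5458 -0.0648  0.162 ]
catchtip [ 0.4362 -0.2235  0.065 ]
[[-0.949  0.316 -0.   ]
 [ 0.316  0.949 -0.001]
 [ 0.    -0.001 -1.   ]]
```

```bash
python3 -m handwheel '{"linear":[[0,0,0],[0,0,0],[0,0,0],[0,0,0],[0,0,0],[0,0,0],[0,0,0],[-4,2.6,0],[-4,2.6,0],[-4,2.6,0],[-4,2.6,0],[-4,2.6,0],[-4,2.6,0],[-4,2.6,0],[-4,2.6,0],[-3,2,0],[0,0,0]],"angular":[[0,0,9.84],[0,0,9.84],[0,0,9.84],[0,0,9.84],[0,0,9.84],[0,0,9.84],[0,0,9.84],[0,0,0],[0,0,0],[0,0,0],[0,0,0],[0,0,0],[0,0,0],[0,0,0],[0,0,0],[0,0,0],[0,0,0]],"fingers":[8.54,8.54,8.54,8.54,8.54,8.54,8.54,8.54,8.54,8.54,8.54,8.54,8.54,8.54,8.54,8.54,8.54]}'
python3 - <<'E'
from h import *
s=snapshot("wrist"); cv2.imwrite("pics/w1.png",s["color"][:,:,::-1]); q=sense(); print(q["t"],q["eef_pos"],R.from_rotvec(q["tcp_rot"]).as_matrix().round(3),q["ft_force"],q["qpos"])
print(proj(s,[.4635,.1658,.034],True))
E
```

```text
t: 2.33
eef_pos: [0.4273, 0.2048, 0.2452]
tcp_rot: [2.173, 2.268, -0.0]
ft_force: [0.6, -0.1, 0.4]
gripper_width: 0.0855
2.375 [0.42627461 0.20588877 0.24507018] [[-0.044  0.999 -0.001]
 [ 0.999  0.044  0.   ]
 [ 0.    -0.001 -1.   ]] [-0.32103305 -0.28612354  0.26193267] [3.02429200e-01 1.22407188e-01 1.70734622e+00 5.40109659e-04
 1.31249487e+00 2.58035705e-01]
(np.float64(314.5123094058693), np.float64(217.47111688563115))
```

View pics/w1.png

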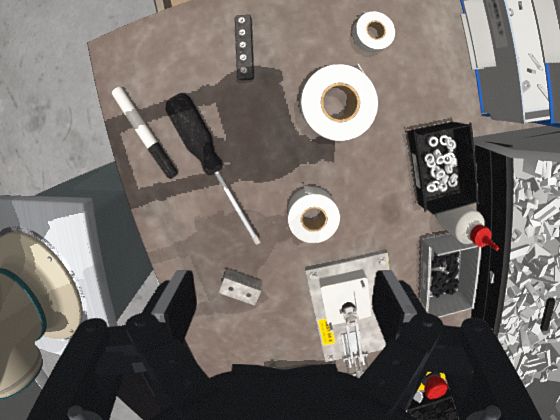

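Run:
```python
from h import *
s=snapshot("wrist"); a=s["color"]
g=(a.min(2)>170).astype(np.uint8); n,l,st,ce=cv2.connectedComponentsWithStats(g)
for i in range(1,n):
    if st[i][4]>600: print(st[i],ce[i])
cv2.imwrite("pics/w1c.png",cv2.resize(a[175:260,270:360,::-1],None,fx=6,fy=6,interpolation=cv2.INTER_CUBIC))
q=sense();M=R.from_rotvec(q["tcp_rot"]).as_matrix()
for u,v in [(314.5,219),(314.5,217.5)]:
    p=at(s,u,v,.034,True); print(p, M.T@(p-q["eef_pos"]))
```

```text
[ 465    1   32   69 1266] [481.11453397  34.45339652]
[ 505    0   46  124 2933] [528.91237641  57.37606546]
[ 534    0   26   65 1155] [548.9030303   29.53939394]
[358  13  39  38 870] [376.45517241  31.1862069 ]
[ 303   65   76   77 3399] [340.38629009 103.35657546]
[ 510  162   50  113 2201] [535.2544298  216.86324398]
[ 289  194   52   50 1502] [314.41278296 218.8861518 ]
[  41  212   68  114 2921] [ 77.34406025 258.01163985]
[  31  244   47   93 1130] [ 55.73097345 279.44336283]
[ 306  254   84  115 4743] [348.87391946 308.36980814]
[499 280  46  71 841] [522.72532699 315.71224732]
[0.46245557 0.16533708 0.034     ] [-0.04302841  0.03503238  0.21105839]
[0.46231894 0.16710885 0.034     ] [-0.04125225  0.03497689  0.2110596 ]
```

View pics/w1c.png

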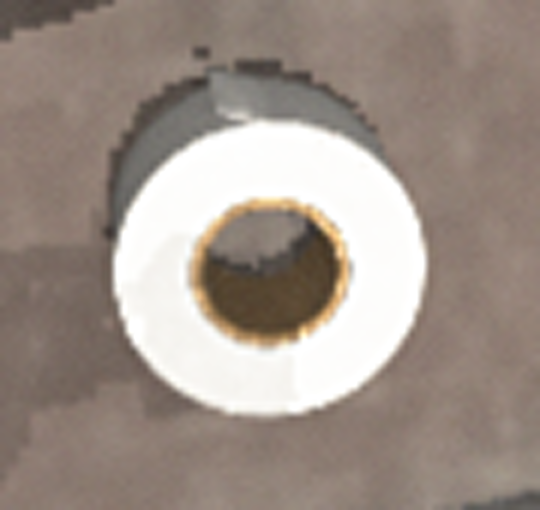

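```bash
python3 -m handwheel '{"linear":[[-2.2,1.8,2],[-2.1,1.7,3],[0,0,4],[0,0,4],[0,0,4],[0,0,3],[0,0,1.5],[0,0,1],[0,0,0.3],[0,0,0]],"angular":[[0,0,0],[0,0,0],[0,0,0],[0,0,0],[0,0,0],[0,0,0],[0,0,0],[0,0,0],[0,0,0],[0,0,0]],"fingers":[8.54,8.54,8.54,8.54,8.54,8.54,8.54,8.54,8.54,8.54]}'
python3 - <<'E'
from h import *
s=snapshot("wrist"); cv2.imwrite("pics/w2.png",s["color"][:,:,::-1]); q=sense(); print(q["eef_pos"],q["ft_force"])
E
```

```text
t: 3.68
eef_pos: [0.4632, 0.1657, 0.0177]
tcp_rot: [2.168, 2.273, 0.001]
ft_force: [0.1, -1.0, 0.8]
gripper_width: 0.0853
[0.46335067 0.16558615 0.0178516 ] [ 1.03079451 -0.44831462 -0.24458789]
```

View pics/w2.png

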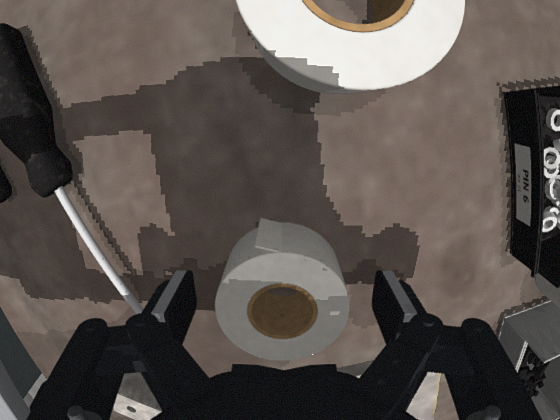

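```bash
python3 -m handwheel '{"linear":[[0,0,0],[0,0,0],[0,0,0],[0,0,0],[0,0,0],[0,0,0]],"angular":[[0,0,0],[0,0,0],[0,0,0],[0,0,0],[0,0,0],[0,0,0]],"fingers":[5,5,5,5,5,5]}'
python3 - <<'E'
from h import *
s=snapshot("wrist"); cv2.imwrite("pics/w3.png",s["color"][:,:,::-1]); q=sense(); print(q["eef_pos"],q["ft_force"],q["gripper_width"])
E
```

```text
t: 4.47
eef_pos: [0.4633, 0.1653, 0.0183]
tcp_rot: [2.169, 2.272, 0.002]
ft_force: [-1.2, -0.2, 6.6]
gripper_width: 0.0559
[0.46336232 0.16533036 0.01828073] [-1.39987477  0.84738321  6.66801029] 0.05604970702381858
```

View pics/w3.png

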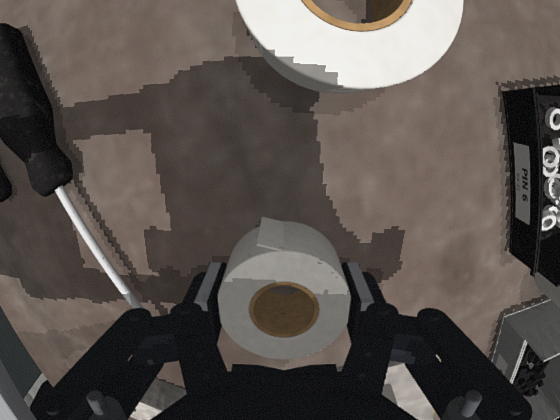

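```bash
python3 -m handwheel '{"linear":[[0,0,-1],[0,0,-3],[0,0,-4.5],[0,0,-4.5],[0,0,-4.5],[0,0,-4.5],[-2,0,-1],[-4,0,0],[-4.5,0,0],[-4.5,0,0],[-4.5,0,0],[-4.5,0,0],[-4.5,0,0],[-4.5,0,0],[-4,0,0],[0,0,0]],"angular":[[0,0,0],[0,0,0],[0,0,0],[0,0,0],[0,0,0],[0,0,0],[0,0,0],[0,0,0],[0,0,0],[0,0,0],[0,0,0],[0,0,0],[0,0,0],[0,0,0],[0,0,0],[0,0,0]],"fingers":[5,5,5,5,5,5,5,5,5,5,5,5,5,5,5,5]}'
python3 - <<'E'
from h import *
s=snapshot("wrist"); cv2.imwrite("pics/w4.png",s["color"][:,:,::-1]); q=sense(); print(q["eef_pos"],q["ft_force"],q["gripper_width"],R.from_rotvec(q["tcp_rot"]).as_matrix().round(3))
E
```

```text
t: 6.52
eef_pos: [0.4802, -0.207, 0.2475]
tcp_rot: [2.172, 2.268, -0.001]
ft_force: [0.3, 0.5, -0.7]
gripper_width: 0.0559
[ 0.47993599 -0.20521132  0.24737181] [-0.72930598 -0.69068026 -1.01400524] 0.055505616961648845 [[-0.044  0.999 -0.   ]
 [ 0.999  0.044  0.001]
 [ 0.001 -0.    -1.   ]]
```

View pics/w4.png

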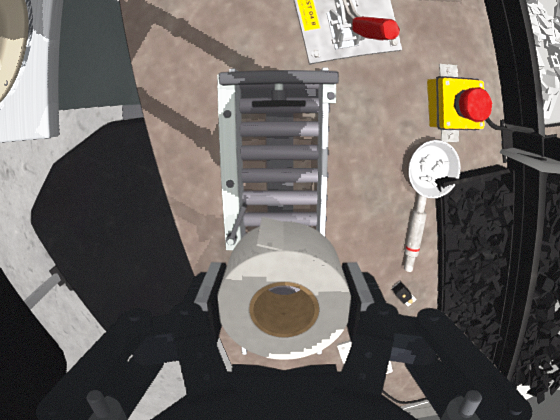

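Run:
```python
import cv2
a=cv2.imread("pics/w4.png")
cv2.imwrite("pics/w4c.png",cv2.resize(a[60:260,200:360],None,fx=3.7,fy=3,interpolation=cv2.INTER_CUBIC) if 0 else cv2.resize(a[60:255,205:350],None,fx=3,fy=3,interpolation=cv2.INTER_CUBIC))
```

```text
(no output)
```

View pics/w4c.png

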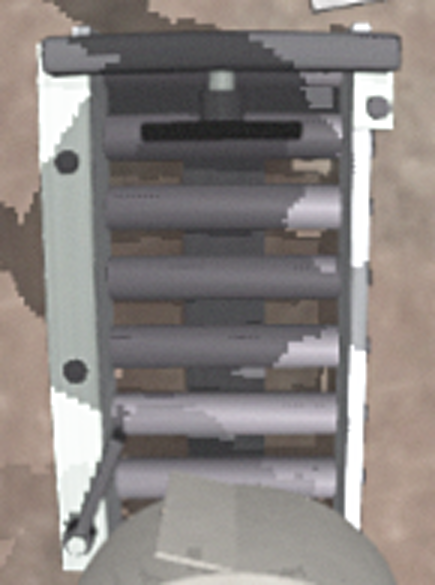

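Run:
```python
from h import *
s=snapshot("wrist")
def c(n,x,y,z): print(n,at(s,205+(x+.5)/3-.5,60+(y+.5)/3-.5,z,True).round(4))
c("tip",122,434,.070);c("pivot",75,544,.071)
c("padL",142,124,.070);c("padR",300,122,.070)
for z in (.054,):
    c("Lin",101,90,z);c("Lin2",107,400,z);c("Rin",346,90,z);c("Rin2",349,400,z);c("Rin3",349,500,z)
```

```text
tip [ 0.4428 -0.2212  0.07  ]
pivot [ 0.4267 -0.2613  0.071 ]
padL [ 0.4469 -0.1206  0.07  ]
padR [ 0.4955 -0.1179  0.07  ]
Lin [ 0.4315 -0.1094  0.054 ]
Lin2 [ 0.4357 -0.2143  0.054 ]
Rin [ 0.5109 -0.1061  0.054 ]
Rin2 [ 0.5188 -0.2106  0.054 ]
Rin3 [ 0.5218 -0.2473  0.054 ]
```

```bash
python3 -m handwheel '{"linear":[[-3,0,0],[-4.5,0,0],[-4.5,0,0],[-4.5,0,0],[-4.5,0,0],[-4,0,0],[0,0,0]],"angular":[[0,0,0],[0,0,0],[0,0,0],[0,0,0],[0,0,0],[0,0,0],[0,0,0]],"fingers":[5,5,5,5,5,5,5]}'
python3 - <<'E'
from h import *
s=snapshot("wrist"); a=s["color"][:,:,::-1]; cv2.imwrite("pics/w5.png",a); q=sense(); print(q["eef_pos"],q["ft_force"],q["gripper_width"])
cv2.imwrite("pics/w5c.png",cv2.resize(a[100:260,190:370],None,fx=3.5,fy=3.5,interpolation=cv2.INTER_CUBIC))
E
```

```text
t: 7.5
eef_pos: [0.4922, -0.4553, 0.2466]
tcp_rot: [-2.17, -2.271, 0.0]
ft_force: [0.4, -0.3, 0.1]
gripper_width: 0.0559
[ 0.49216802 -0.45341887  0.24682455] [-0.39168786  0.34573036 -0.61131602] 0.05567411316296745
```

View pics/w5.png

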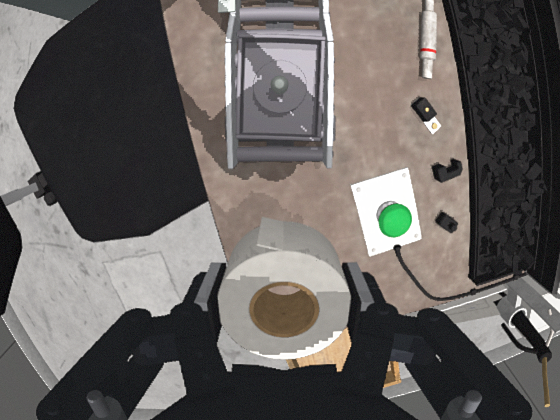

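View pics/w5c.png

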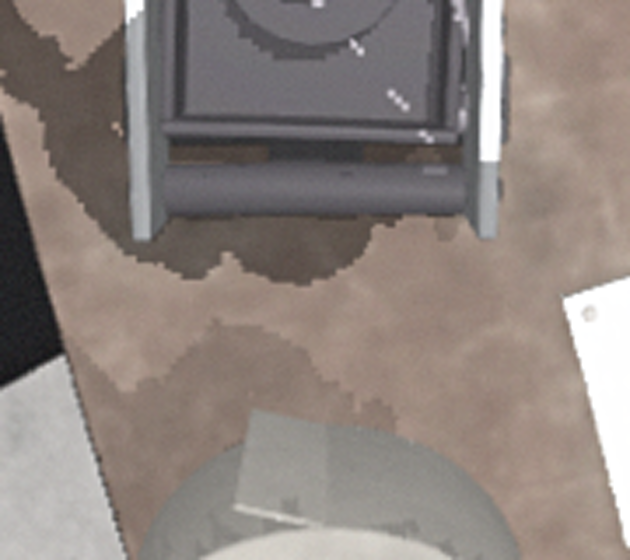

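Run:
```python
import cv2
a=cv2.imread("pics/w5.png")
cv2.imwrite("pics/w5d.png",cv2.resize(a[25:150,220:340],None,fx=4.8,fy=4.8,interpolation=cv2.INTER_CUBIC))
cv2.imwrite("pics/w5e.png",cv2.resize(a[215:365,205:365],None,fx=4,fy=4,interpolation=cv2.INTER_CUBIC))
```

```text
(no output)
```

View pics/w5d.png

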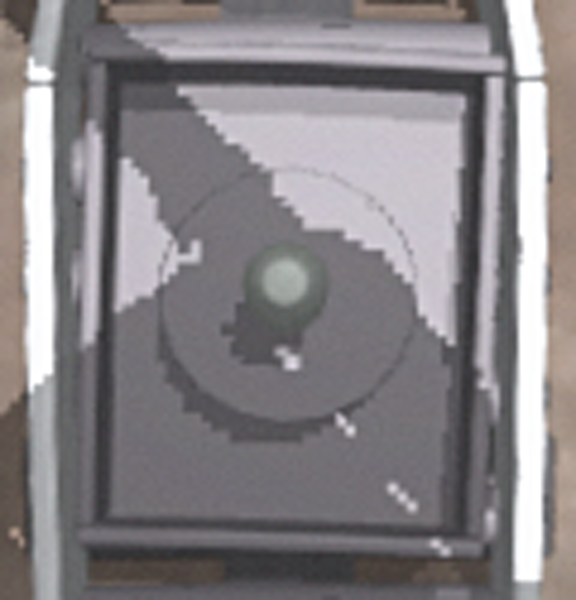

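View pics/w5e.png

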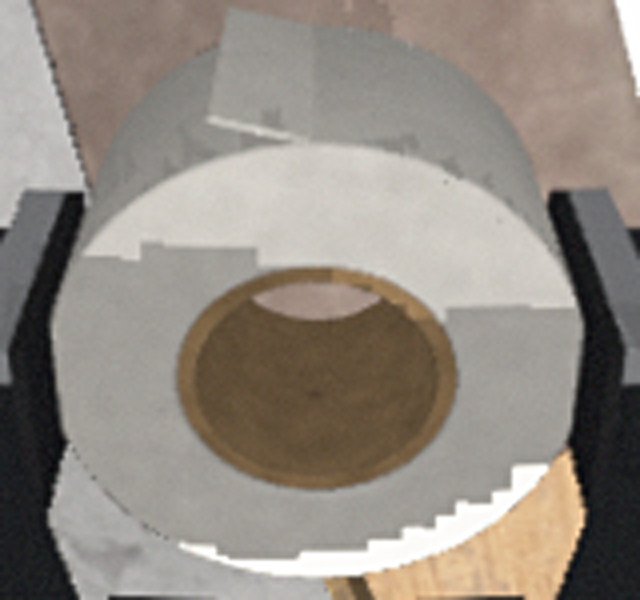

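Run:
```python
from h import *
s=snapshot("wrist"); q=sense();M=R.from_rotvec(q["tcp_rot"]).as_matrix(); z0=q["eef_pos"][2]
def c(n,x,y,z,k,ox,oy):
    p=at(s,ox+(x+.5)/k-.5,oy+(y+.5)/k-.5,z,True); print(n,p.round(4),(M.T@(p-q["eef_pos"])).round(4)); return p
sp=c("spindle",285,280,.112,4.8,220,25); c("hub",288,293,.072,4.8,220,25)
for dz in (.014,.016,.019):
  r=c("rolltop",318,379,z0+dz,4,205,215)
c("rearL",80,545,.072,4.8,220,25);c("rearR",490,548,.072,4.8,220,25)
print("width?",[c(n,x,378,z0+.016,4,205,215) for n,x in (("a",178),("b",458))])
```

```text
spindle [ 0.4838 -0.3537  0.112 ] [ 0.0988 -0.0037  0.1353]
hub [ 0.4838 -0.3535  0.072 ] [ 0.0989 -0.0037  0.1753]
rolltop [ 0.4925 -0.4542  0.2611] [-0.0017  0.0001 -0.014 ]
rolltop [ 0.4924 -0.4528  0.2631] [-0.0003  0.0001 -0.016 ]
rolltop [ 0.4923 -0.4506  0.2661] [ 0.0019  0.0001 -0.019 ]
rearL [ 0.4455 -0.404   0.072 ] [ 0.0503 -0.0443  0.1752]
rearR [ 0.5253 -0.4009  0.072 ] [0.0496 0.0355 0.1751]
a [ 0.4777 -0.4535  0.2631] [-0.0003 -0.0146 -0.016 ]
b [ 0.5071 -0.4522  0.2631] [-0.0003  0.0149 -0.016 ]
width? [array([ 0.47770334, -0.45354381,  0.26306001]), array([ 0.50708323, -0.45215517,  0.26306001])]
```

```bash
python3 -m handwheel '{"linear":[[3,-0.2,0],[3.9,-0.18,0],[3,0,2],[0,0,4],[0,0,3],[0,0,2],[0,0,0],[0,0,0]],"angular":[[0,0,0],[0,0,0],[0,0,0],[0,0,0],[0,0,0],[0,0,0],[0,0,0],[0,0,0]],"fingers":[5,5,5,5,5,5,5,5]}'
python3 - <<'E'
from h import *
q=sense();M=R.from_rotvec(q["tcp_rot"]).as_matrix();print(M.T@(np.array([.4838,-.3537,.112])-q["eef_pos"]))
s=snapshot("wrist"); a=s["color"][:,:,::-1]; cv2.imwrite("pics/w6.png",a)
cv2.imwrite("pics/w6c.png",cv2.resize(a[175:375,190:380],None,fx=3,fy=3,interpolation=cv2.INTER_CUBIC))
s=snapshot("scene"); a=s["color"][:,:,::-1]
cv2.imwrite("pics/s6c.png",cv2.resize(a[165:295,320:440],None,fx=4.5,fy=4.5,interpolation=cv2.INTER_CUBIC))
E
```

```text
t: 8.6
eef_pos: [0.4842, -0.3547, 0.1386]
tcp_rot: [2.166, 2.273, 0.001]
ft_force: [1.1, -0.1, 0.1]
gripper_width: 0.0557
[ 0.00101243 -0.00037111  0.02655043]
```

View pics/w6c.png

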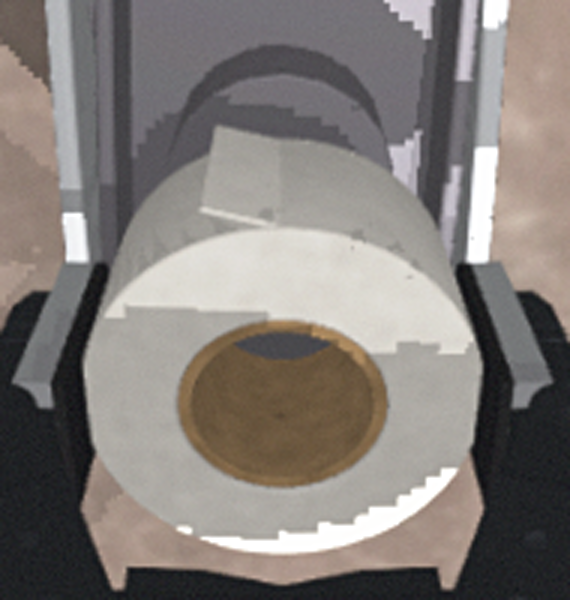

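View pics/s6c.png

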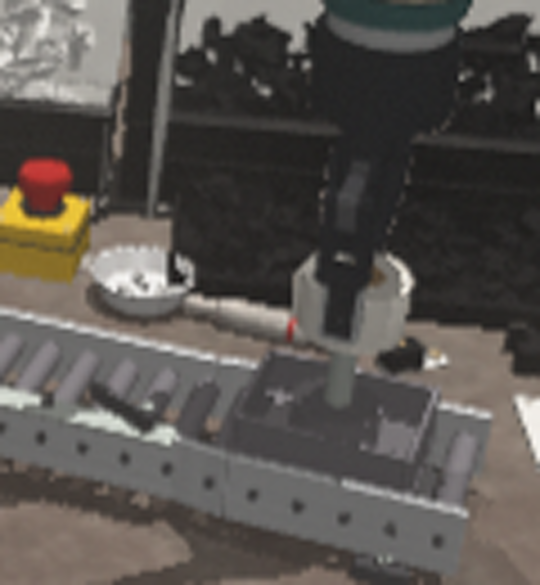

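Run:
```python
from h import *
s=snapshot("scene"); q=sense();p=q["eef_pos"]
for n,P in [("roll c",[p[0],p[1],p[2]-.001]),("rollbot",[p[0],p[1],p[2]-.018]),("sp top",[.4838,-.3537,.112]),("sp .09",[.4838,-.3537,.09])]:
    u,v=proj(s,P); print(n,(u-320+.5)*4.5-.5,(v-165+.5)*4.5-.5)
a=s["color"][:,:,::-1]
cv2.imwrite("pics/s7c.png",cv2.resize(a[210:270,370:430],None,fx=10,fy=10,interpolation=cv2.INTER_NEAREST))
```

```text
roll c 353.68680177425773 297.97601557978834
rollbot 349.7489269813353 324.4626561311843
sp top 344.37017276991946 337.35401445412634
sp .09 339.43566386502124 370.7704855117963
```

View pics/s7c.png

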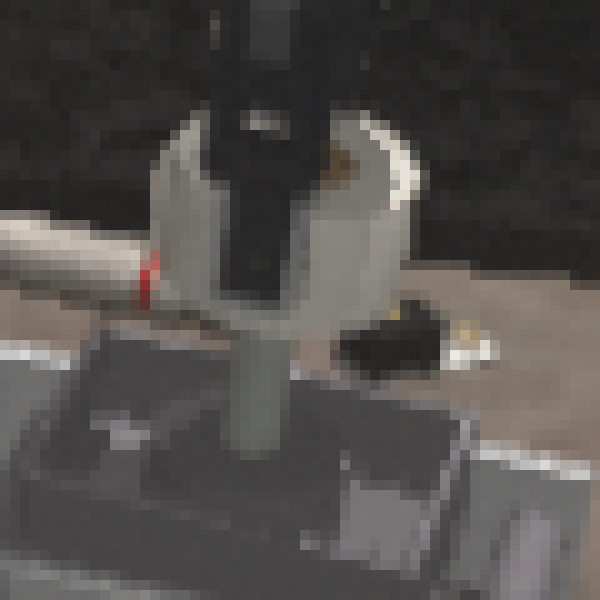

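```bash
python3 -m handwheel '{"linear":[[0.1,-0.04,0.5],[0,0,0.6],[0,0,0.7],[0,0,0.7],[0,0,0.7],[0,0,0]],"angular":[[0,0,0],[0,0,0],[0,0,0],[0,0,0],[0,0,0],[0,0,0]],"fingers":[5,5,5,5,5,5]}'
python3 - <<'E'
from h import *
q=sense(); print(q["eef_pos"],q["ft_force"])
s=snapshot("wrist"); a=s["color"][:,:,::-1]; cv2.imwrite("pics/w8c.png",cv2.resize(a[175:375,190:380],None,fx=3,fy=3,interpolation=cv2.INTER_CUBIC))
E
```

```text
t: 9.5
eef_pos: [0.4828, -0.354, 0.1044]
tcp_rot: [-2.168, -2.272, -0.0]
ft_force: [-0.4, -0.9, 0.6]
gripper_width: 0.056
[ 0.48276331 -0.35403082  0.10437059] [-0.44411826 -0.85513863  0.64036556]
```

View pics/w8c.png

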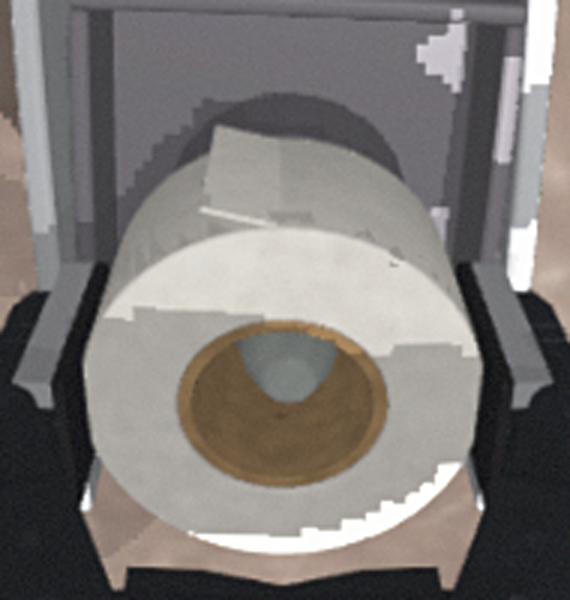

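```bash
python3 -m handwheel '{"linear":[[0,0.08,0.4],[0,0,0.4],[0,0,0.2],[0,0,0.1],[0,0,0]],"angular":[[0,0,0],[0,0,0],[0,0,0],[0,0,0],[0,0,0]],"fingers":[5,5,5,5,5]}'
```

```text
t: 10.18
eef_pos: [0.4839, -0.3543, 0.0942]
tcp_rot: [-2.169, -2.273, -0.0]
ft_force: [0.3, -0.3, -0.7]
gripper_width: 0.0559
```

```bash
python3 -m handwheel '{"linear":[[0,0,0.1],[0,0,0.1],[0,0,0.05],[0,0,0]],"angular":[[0,0,0],[0,0,0],[0,0,0],[0,0,0]],"fingers":[5,5,5,5]}'
```

```text
t: 10.68
eef_pos: [0.4839, -0.3543, 0.0917]
tcp_rot: [-2.169, -2.273, -0.0]
ft_force: [0.4, -0.1, -0.9]
gripper_width: 0.0557
```

```bash
python3 -m handwheel '{"linear":[[0,0,0.05],[0,0,0.05],[0,0,0]],"angular":[[0,0,0],[0,0,0],[0,0,0]],"fingers":[5,5,5]}'; python3 -m handwheel '{"linear":[[0,0,0.05],[0,0,0.05],[0,0,0]],"angular":[[0,0,0],[0,0,0],[0,0,0]],"fingers":[5,5,5]}'
```

```text
t: 11.05
eef_pos: [0.4839, -0.3543, 0.0907]
tcp_rot: [-2.169, -2.273, -0.0]
ft_force: [1.2, 0.8, 0.0]
gripper_width: 0.056
t: 11.42
eef_pos: [0.484, -0.3544, 0.0903]
tcp_rot: [2.168, 2.273, -0.0]
ft_force: [-0.7, -0.9, 4.2]
gripper_width: 0.0557
```

```bash
python3 -m handwheel '{"linear":[[0,0,0],[0,0,0],[0,0,0],[0,0,0]],"angular":[[0,0,0],[0,0,0],[0,0,0],[0,0,0]],"fingers":[8.54,8.54,8.54,8.54]}'
python3 - <<'E'
from h import *
s=snapshot("wrist"); a=s["color"][:,:,::-1]; cv2.imwrite("pics/w9.png",a)
s=snapshot("scene"); a=s["color"][:,:,::-1]
cv2.imwrite("pics/s9c.png",cv2.resize(a[200:290,340:440],None,fx=6,fy=6,interpolation=cv2.INTER_CUBIC))
E
```

```text
t: 11.92
eef_pos: [0.4839, -0.3543, 0.0896]
tcp_rot: [-2.169, -2.273, -0.0]
ft_force: [-0.5, -0.3, -0.7]
gripper_width: 0.0855
```

View pics/w9.png

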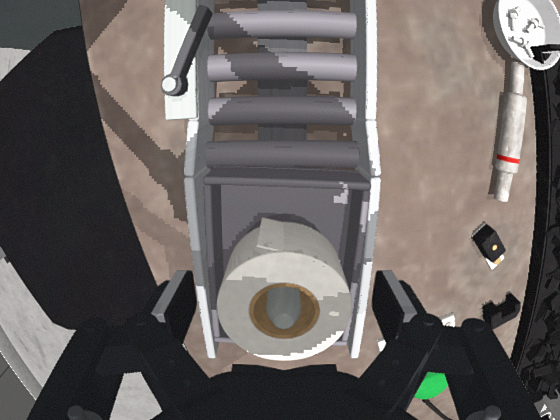

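View pics/s9c.png

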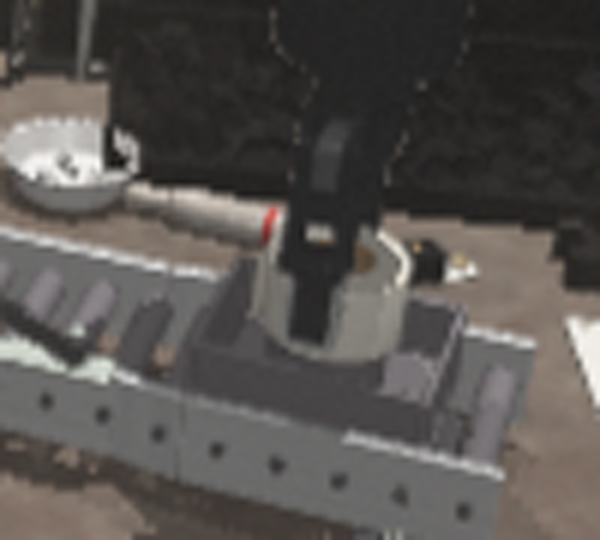

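```bash
python3 -m handwheel '{"linear":[[0,0,-1],[0,0,-3],[0,0,-4],[-4,0,-1],[-5,0,0],[0,0,0],[0,0,0],[0,0,0]],"angular":[[0,0,0],[0,0,0],[0,0,0],[0,0,0],[0,0,0],[0,0,0],[0,0,0],[0,0,0]],"fingers":[8.54,8.54,8.54,0,0,0,0,0]}'
python3 - <<'E'
from h import *
s=snapshot("wrist"); a=s["color"][:,:,::-1]; cv2.imwrite("pics/w10.png",a)
E
```

```text
t: 13.02
eef_pos: [0.4881, -0.4429, 0.1799]
tcp_rot: [-2.167, -2.273, -0.001]
ft_force: [-0.2, 0.3, 0.5]
gripper_width: 0.0
```

View pics/w10.png

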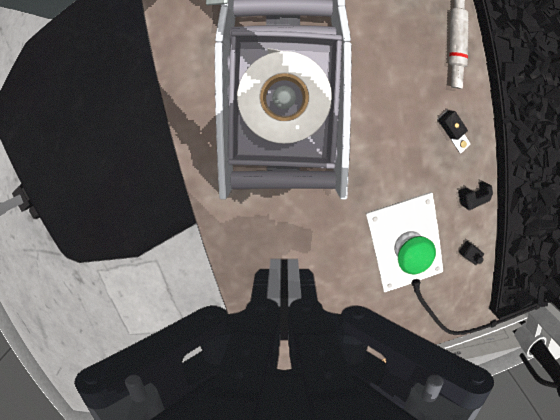

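```bash
python3 -m handwheel '{"linear":[[0,0,3],[0,0,4],[0,0,3],[0,0,1.4],[0,0,0],[0.5,0,0],[0.5,0,0],[0.5,0,0],[0.5,0,0],[0,0,0]],"angular":[[0,0,0],[0,0,0],[0,0,0],[0,0,0],[0,0,0],[0,0,0],[0,0,0],[0,0,0],[0,0,0],[0,0,0]],"fingers":[0,0,0,0,0,0,0,0,0,0]}'
python3 - <<'E'
from h import *
s=snapshot("wrist"); a=s["color"][:,:,::-1]; cv2.imwrite("pics/w11.png",a)
s=snapshot("scene"); a=s["color"][:,:,::-1]
cv2.imwrite("pics/s11c.png",cv2.resize(a[200:290,340:440],None,fx=6,fy=6,interpolation=cv2.INTER_CUBIC))
E
```

```text
t: 14.32
eef_pos: [0.4872, -0.4237, 0.0659]
tcp_rot: [-2.168, -2.273, -0.0]
ft_force: [-0.2, 0.1, -0.5]
gripper_width: -0.0001
```

View pics/w11.png

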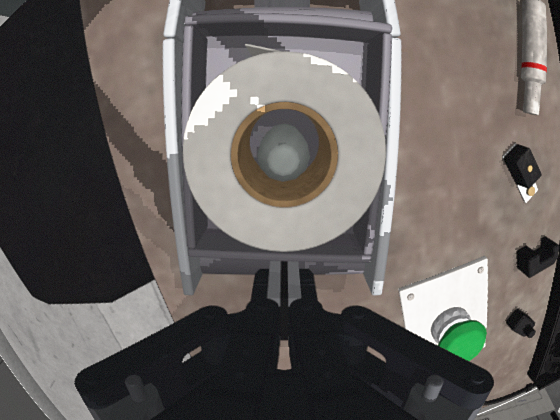

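View pics/s11c.png

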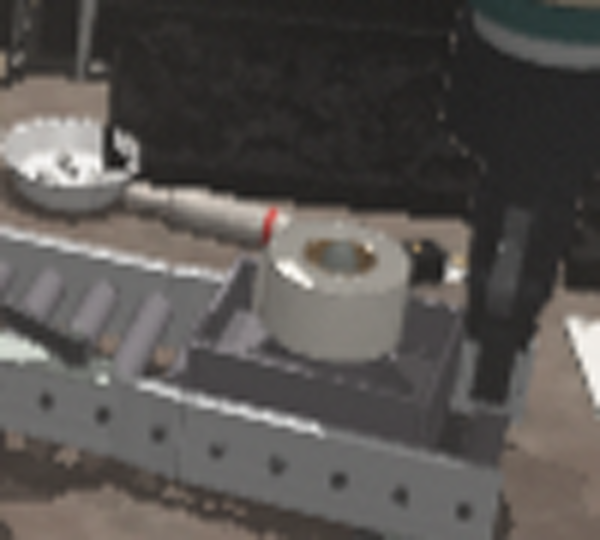

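```bash
python3 -m handwheel '{"linear":[[0.3,0,0],[0.5,0,0],[0.5,0,0],[0.5,0,0],[0.5,0,0],[0.5,0,0],[0.5,0,0],[0.5,0,0],[0.5,0,0],[0.5,0,0],[0.5,0,0],[0.5,0,0],[0.5,0,0],[0.5,0,0],[0.5,0,0],[0.5,0,0],[0.5,0,0],[0.5,0,0]],"angular":[[0,0,0],[0,0,0],[0,0,0],[0,0,0],[0,0,0],[0,0,0],[0,0,0],[0,0,0],[0,0,0],[0,0,0],[0,0,0],[0,0,0],[0,0,0],[0,0,0],[0,0,0],[0,0,0],[0,0,0],[0,0,0]],"fingers":[0,0,0,0,0,0,0,0,0,0,0,0,0,0,0,0,0,0]}'
python3 - <<'E'
from h import *
s=snapshot("wrist"); a=s["color"][:,:,::-1]; cv2.imwrite("pics/w12.png",a)
E
```

```text
t: 16.68
eef_pos: [0.4833, -0.3364, 0.0658]
tcp_rot: [2.168, 2.272, -0.0]
ft_force: [0.1, -1.2, -1.1]
gripper_width: -0.0001
```

View pics/w12.png

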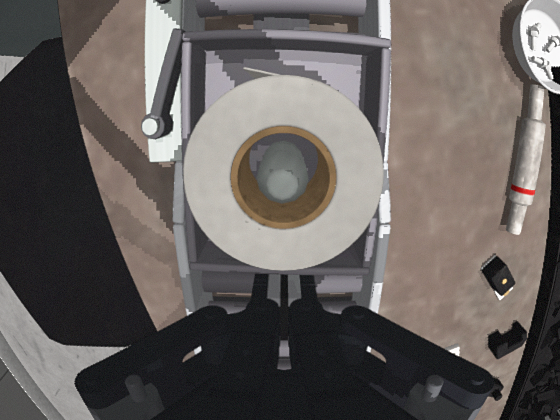

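```bash
python3 -m handwheel '{"linear":[[0.4,0,0],[0.5,0,0],[0.5,0,0],[0.5,0,0],[0.5,0,0],[0.5,0,0],[0.5,0,0],[0.5,0,0],[0.5,0,0],[0.5,0,0],[0.5,0,0],[0.5,0,0],[0.5,0,0],[0.5,0,0],[0.5,0,0]],"angular":[[0,0,0],[0,0,0],[0,0,0],[0,0,0],[0,0,0],[0,0,0],[0,0,0],[0,0,0],[0,0,0],[0,0,0],[0,0,0],[0,0,0],[0,0,0],[0,0,0],[0,0,0]],"fingers":[0,0,0,0,0,0,0,0,0,0,0,0,0,0,0]}'
python3 - <<'E'
from h import *
s=snapshot("wrist"); a=s["color"][:,:,::-1]; cv2.imwrite("pics/w13.png",a)
E
```

```text
t: 18.6
eef_pos: [0.4795, -0.2621, 0.0658]
tcp_rot: [-2.169, -2.273, 0.0]
ft_force: [0.6, -1.7, 0.5]
gripper_width: 0.0004
```

View pics/w13.png

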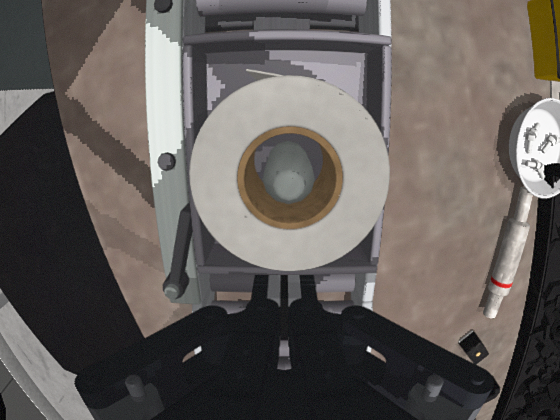

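```bash
python3 -m handwheel '{"linear":[[0.3,0,0],[0.3,0,0],[0.3,0,0],[0.3,0,0],[0.3,0,0],[0.3,0,0],[0,0,0]],"angular":[[0,0,0],[0,0,0],[0,0,0],[0,0,0],[0,0,0],[0,0,0],[0,0,0]],"fingers":[0,0,0,0,0,0,0]}'
python3 -m handwheel '{"linear":[[0.2,0,0],[0.2,0,0],[0,0,0]],"angular":[[0,0,0],[0,0,0],[0,0,0]],"fingers":[0,0,0]}'
```

```text
t: 19.52
eef_pos: [0.4788, -0.2438, 0.0658]
tcp_rot: [-2.169, -2.272, -0.001]
ft_force: [0.6, 0.2, -0.8]
gripper_width: 0.0
t: 19.9
eef_pos: [0.4787, -0.2402, 0.0658]
tcp_rot: [-2.169, -2.273, -0.001]
ft_force: [-0.8, -0.6, -0.3]
gripper_width: 0.0004
```

```bash
python3 -m handwheel '{"linear":[[0.2,0,0],[0.1,0,0],[0,0,0]],"angular":[[0,0,0],[0,0,0],[0,0,0]],"fingers":[0,0,0]}'
python3 - <<'E'
from h import *
s=snapshot("wrist"); a=s["color"][:,:,::-1]; cv2.imwrite("pics/w14.png",a)
E
```

```text
t: 20.27
eef_pos: [0.4786, -0.2376, 0.0658]
tcp_rot: [2.168, 2.273, -0.0]
ft_force: [0.1, -2.6, -1.0]
gripper_width: -0.0001
```

View pics/w14.png

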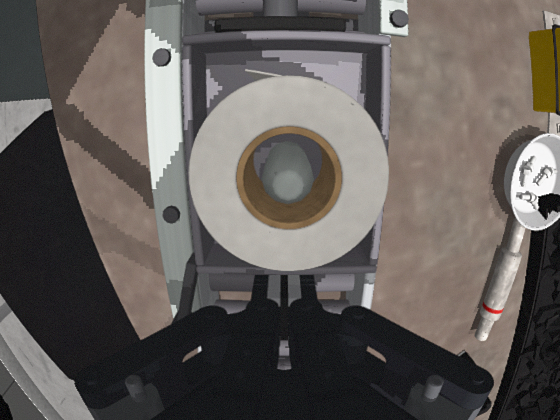

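Buffer contact begins (−2.6 N), and the catch finger at (188,285) still lies beside the tray's rear corner. I'll go on in 1 mm steps.

```bash
for i in 1; do :; done; python3 -m handwheel '{"linear":[[0.1,0,0],[0,0,0]],"angular":[[0,0,0],[0,0,0]],"fingers":[0,0]}'
python3 -m handwheel '{"linear":[[0.1,0,0],[0,0,0]],"angular":[[0,0,0],[0,0,0]],"fingers":[0,0]}'
python3 -m handwheel '{"linear":[[0.1,0,0],[0,0,0]],"angular":[[0,0,0],[0,0,0]],"fingers":[0,0]}'
python3 - <<'E'
from h import *
s=snapshot("wrist"); a=s["color"][:,:,::-1]; cv2.imwrite("pics/w15.png",cv2.resize(a[220:340,140:260],None,fx=5,fy=5,interpolation=cv2.INTER_CUBIC))
E
```

```text
t: 20.58
eef_pos: [0.4786, -0.237, 0.0659]
tcp_rot: [2.168, 2.272, -0.001]
ft_force: [0.6, -5.0, -2.2]
gripper_width: 0.0001
t: 20.82
eef_pos: [0.4785, -0.2357, 0.0658]
tcp_rot: [2.168, 2.273, -0.0]
ft_force: [-0.7, -5.0, -1.0]
gripper_width: -0.0001
t: 21.08
eef_pos: [0.4785, -0.2347, 0.0658]
tcp_rot: [2.168, 2.273, -0.0]
ft_force: [-0.1, -5.1, -0.7]
gripper_width: -0.0002
```

View pics/w15.png

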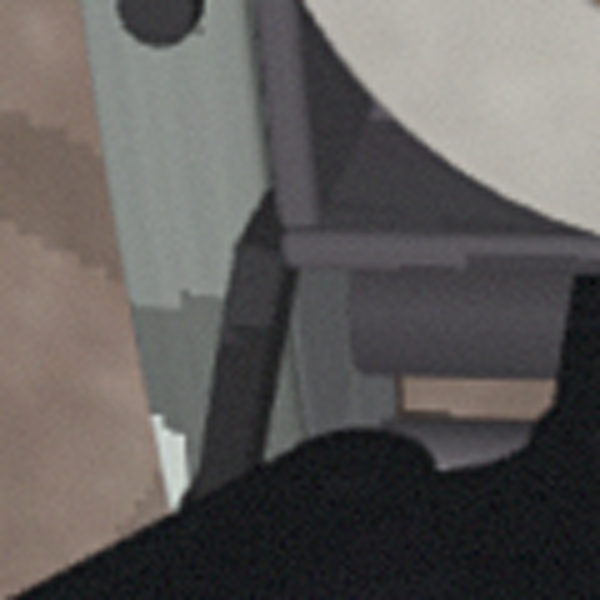

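```bash
python3 -m handwheel '{"linear":[[0.1,0,0],[0,0,0]],"angular":[[0,0,0],[0,0,0]],"fingers":[0,0]}'
python3 -m handwheel '{"linear":[[0.1,0,0],[0,0,0]],"angular":[[0,0,0],[0,0,0]],"fingers":[0,0]}'
python3 - <<'E'
from h import *
s=snapshot("wrist"); a=s["color"][:,:,::-1]; cv2.imwrite("pics/w16.png",cv2.resize(a[220:340,140:260],None,fx=5,fy=5,interpolation=cv2.INTER_CUBIC))
E
```

```text
t: 21.38
eef_pos: [0.4784, -0.2336, 0.0658]
tcp_rot: [2.169, 2.273, 0.0]
ft_force: [0.5, -4.2, -1.3]
gripper_width: 0.0
t: 21.62
eef_pos: [0.4784, -0.2326, 0.0658]
tcp_rot: [2.168, 2.273, 0.0]
ft_force: [0.2, -4.2, -1.4]
gripper_width: -0.0
```

View pics/w16.png

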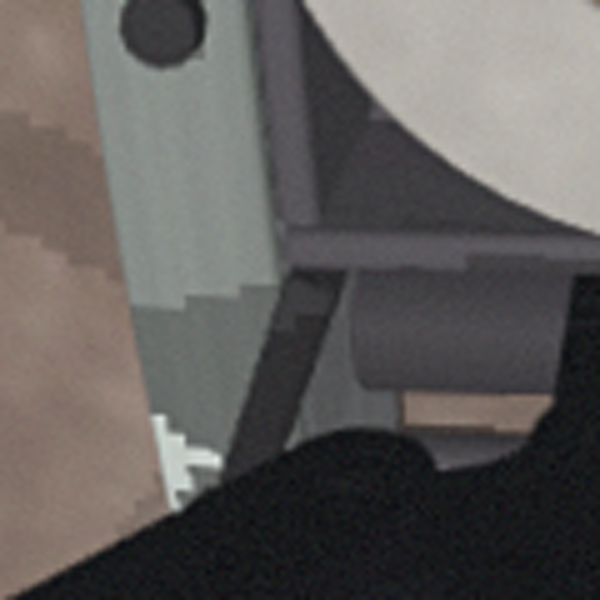

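The catch has snapped shut behind the rear wall: its tip is at crop (310,280), and the force dropped from 5.1 to 4.2 N. I'm backing off slowly.

```bash
python3 -m handwheel '{"linear":[[-0.1,0,0],[-0.2,0,0],[-0.3,0,0],[-0.5,0,0],[-1,0,0],[-2,0,0],[-2,0,0],[0,0,0]],"angular":[[0,0,0],[0,0,0],[0,0,0],[0,0,0],[0,0,0],[0,0,0],[0,0,0],[0,0,0]],"fingers":[0,0,0,0,0,0,0,0]}'
python3 - <<'E'
from h import *
s=snapshot("wrist"); a=s["color"][:,:,::-1]; cv2.imwrite("pics/w17.png",a)
s=snapshot("scene"); a=s["color"][:,:,::-1]
cv2.imwrite("pics/s17c.png",cv2.resize(a[185:285,280:400],None,fx=6,fy=6,interpolation=cv2.INTER_CUBIC))
E
```

```text
t: 22.68
eef_pos: [0.4815, -0.2958, 0.0658]
tcp_rot: [2.171, 2.269, 0.0]
ft_force: [0.1, 0.3, -0.7]
gripper_width: 0.0002
```

View pics/w17.png

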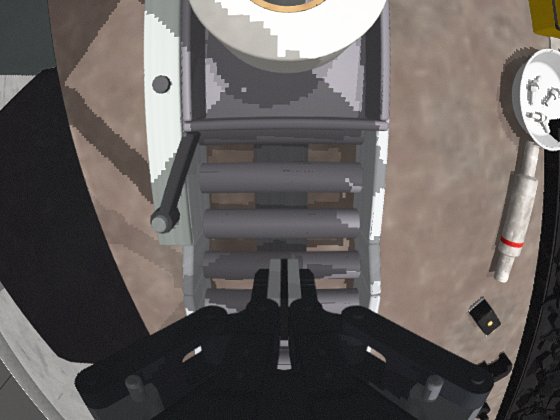

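View pics/s17c.png

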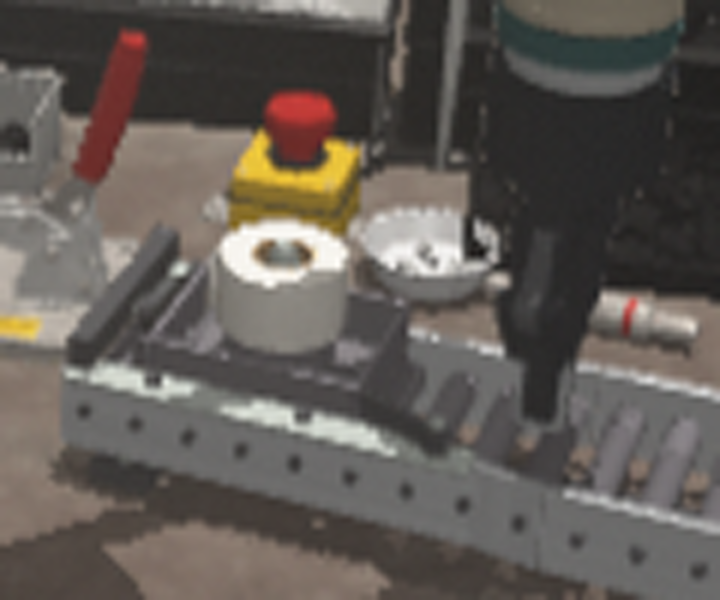

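```bash
python3 -m handwheel '{"linear":[[0,0,-2],[0,0,-4],[0,0,-4],[0,0,-4],[0,0,-2],[0,0,0],[0,0,0]],"angular":[[0,0,0],[0,0,0],[0,0,0],[0,0,0],[0,0,0],[0,0,0],[0,0,0]],"fingers":[0,0,0,0,0,0,0]}'
python3 - <<'E'
from h import *
s=snapshot("wrist"); a=s["color"][:,:,::-1]; cv2.imwrite("pics/w18.png",cv2.resize(a[0:250,170:400],None,fx=2.3,fy=2.3,interpolation=cv2.INTER_CUBIC))
a=snapshot("top")["color"][:,:,::-1]; cv2.imwrite("pics/t18.png",cv2.resize(a[150:300,120:420],None,fx=2.6,fy=2.6,interpolation=cv2.INTER_CUBIC))
E
```

```text
t: 23.65
eef_pos: [0.4804, -0.2925, 0.2246]
tcp_rot: [-2.167, -2.271, -0.0]
ft_force: [0.7, 0.3, -0.4]
gripper_width: 0.0002
```

View pics/w18.png

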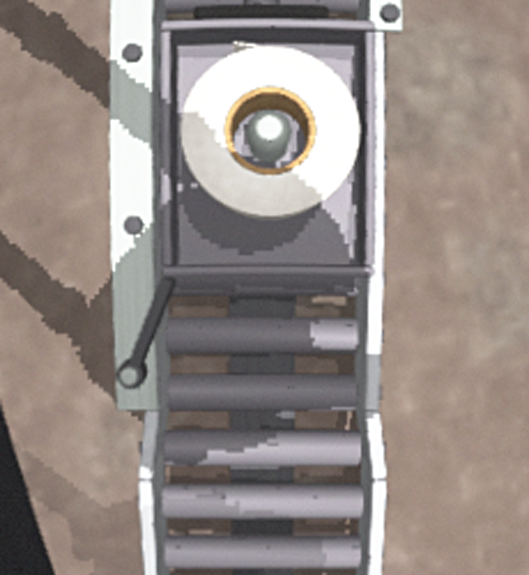

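View pics/t18.png

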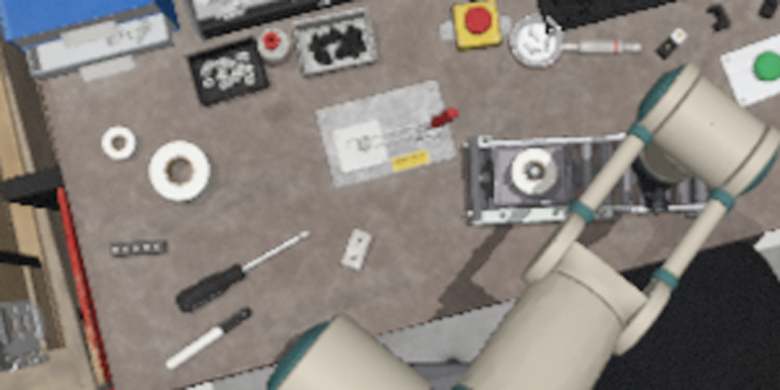

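```bash
python3 -c "
from station import workorder
print(workorder.close_job())"
```

```text
the job is handed in; nothing more can be done
None
```

I put the middle-sized roll on the tray's spindle, let go of it once it sat on the hub, and pushed the tray along the rollers until the catch snapped shut. I then backed the gripper away and handed the job in at about 24 s.

- **Push:** The highest push force I read was about 5.1 N, well under the 25 N limit. It dropped to 4.2 N, and the picture right after shows the catch tip behind the rear wall. I stopped there, short of the end stop.
- **Last pictures:** The catch tip lies behind the tray's rear wall, the tray's front is at the buffer pad, and the roll sits flat round the spindle. The setting block, the plug gauge and the bit strip look unmoved. The gripper is clear, with about zero force on it.
- **Not checked:** I judged the lock by sight and by the force drop, and did not pull on the tray. None of my checks failed. One reading was slightly off: the roll measured about 56 mm between the jaws, against 58 mm stated.

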